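# Clamp the calibration plate with the wing nut

## Task

Slide the white dotted calibration plate along the channel of the clamping fixture until it is flush against the heel block, under the raised clamp strap; then turn the wing nut clockwise (seen from above), stroke by stroke with a fingertip pushing on its wings, until it will go no further and the strap is tight on the plate. Only push: do not pinch or squeeze the wing nut, do not lift the plate, and leave the other things on the table where they are.

Things in the scene. Friction and masses are not known exactly. Their poses are not given: they have to be found in the camera images.
- fixture: clamping fixture, fixed. x: along the channel from its open mouth (robot side) to the heel block, z up. Origin at table height, mid-width, 40 mm in front of the heel block. Base 6 mm thick, x -115 to 145 mm, 130 mm wide. Side rails, tops 16 mm above the table, leave a channel 86 mm wide from x = -110 to 40 mm. All heights here are above the table
- heel (a point): middle of the upper front edge of the dark steel heel block that ends the channel (fixture x = 40 mm, 20.5 mm high)
- bridge_end (a point): underside of the front end of a fixed level arm, 75 mm high, 14 mm wide, 7 mm thick, that comes from a post 30 mm wide at fixture x = 125 to 139 mm and runs over the wings to x = 62 mm, steadying the stud's top. The stud's axis is at x = 70 mm, y = 0. The arm bars a finger from going right round the nut: reach the wings from the other sides of the stud
- plate_center (a point): centre of the loose calibration plate: white square slab with black dots, 80 x 80 x 16 mm, about 0.28 kg, lying on the fixture's 6 mm base in the channel, 3 mm play each side; axes as the fixture's. Against the heel block its centre is at the fixture's x = 0; it starts 30 to 55 mm short of that
- strap_toe (a point): underside of the front tip of the dark steel clamp strap (94 x 34 x 9 mm), which lies along fixture x = 5 to 99 mm over the plate's end position. 30.5 mm high at nut value 0; each radian of the nut lowers it 0.75 mm, onto the plate's top (22 mm high)
- nut_top (a point): centre of the wing nut's top, on the stud's axis; x axis along the wings. Two opposite flat steel wings, 90 mm tip to tip, 7 mm thick, 8 to 45 mm off the axis; top edges 0 to 1 mm and bottom edges 25 mm below this point; hub 20 mm across; strap top 31 mm below this point. 71 mm high at nut value 0, sinks 0.75 mm per radian
- wing_nut (a joint): turn of the wing nut in rad: 0 fully raised, grows clockwise seen from above, 12.0 is the hard stop with the strap tight on the plate; starts between 2 and 5.5. Light friction (0.045 N m); stays where it is left
- jug: bystander: small dark fired-clay jug with one handle, 72 mm wide, 75 mm tall
- lens_cap: bystander: flat black lens cap, 56 mm across, 12 mm high
- ring_box: bystander: open black jewel box 60 x 60 x 30 mm with two stones in it
- brush: bystander: dusting brush, lying
- screwdriver: bystander: screwdriver, lying
- stone_knob: bystander: turned clay finial, 58 mm tall
- spray: bystander: small aluminium can, 48 mm across, 75 mm tall
Things that resemble listed ones, but are neither listed nor needed, are in the scene too. Of the things shaped like the part that bears plate_center, the white one is meant.

How it is judged:
On the way:
1. the plate is flush against the heel block (x of plate_center in the frame of fixture above -0.0025 m and y of plate_center in the frame of fixture between -0.006 and 0.006 m and angle between the x axis of plate_center and the x axis of fixture, either way round below 0.06 rad), for 0.2 s.
At the end, for the whole second after the job is handed in: the plate lies in the channel within 2.5 mm of the heel block and square to it, the wing nut is within 0.25 rad of its hard stop, and the strap presses on the plate with more than 1 N (all of step 1 and value of joint wing_nut above 11.75 rad and contact force between strap and plate above 1 N and linear speed of plate below 0.01 m/s); the robot touches nothing.
It fails at once if the plate is lifted or tipped (height (world z) of plate_center above 0.022 m or angle between plate_center's own z axis and vertical above 0.12 rad).
It fails at once if the wing nut is pinched: both faces of a wing or of the hub are squeezed at once (over 4 N each) ((contact force between the fingers and wing_nut_c0 above 4 N and contact force between the fingers and wing_nut_c1 above 4 N) or (contact force between the fingers and wing_nut_c2 above 4 N and contact force between the fingers and wing_nut_c3 above 4 N) or (contact force between the fingers and wing_nut_c4 above 4 N and contact force between the fingers and wing_nut_c5 above 4 N)).
It fails at once if a bystander is moved by more than 20 mm or lifted (distance of any of jug, lens_cap, ring_box, brush, screwdriver, stone_knob, spray from where it was at the start of the episode above 0.02 m).
It also fails if it takes over 72 s, if anything falls off the work surface, if the arm or the gripper's body presses on something with over 40 N, if the wrist force passes 120 N, or if a joint passes its speed limit or range.

## Robot

A 6-joint arm with a two-finger parallel gripper is mounted at the origin on the work surface. World frame = base frame: x ahead of the robot, y to its left, z up, the work surface at z = 0. Lengths are in m, angles in rad, forces in N, time in s.
With the tool pointing down it reaches from about 0.425 to 0.95 m from the base axis. Payload 3.5 kg.
Tool frame: the origin (TCP) lies midway between the tips of the shut fingers; the grasp point (between the pads) lies 19 mm behind it; z points along the fingers, y is the line along which they close (so a half turn about z gives the same grasp; the last joint's range is limited). The gripper opens to 85 mm and grips with 20 to 120 N. Pads are 22 mm wide; open, the fingers measure 114 mm over their backs; the gripper's body (76 mm by 85 mm) begins 54 mm behind the grasp point. The pads swing forward as they close: fully open they stand 13 mm farther back than shut.
Start: joints at [0.994, 0.286, 1.577, -0, 1.279, -0.15], TCP at [0.279, 0.614, 0.231] pointing down, gripper open.
Joint ranges: [-2.77, 2.77], [-0.9, 2.22], [0.21, 2.48], [-1.53, 4.67], [0.24, 2.81], [-2.84, 2.84]. Speed limits (rad/s): [2.79, 2.79, 3.14, 3.14, 3.14, 3.14].

## Interface

Orientations are given as a unit quaternion [x, y, z, w].
In Python, from plant import ctrl gives the robot as it stands. The module is installed in compiled form; this text tells all that it offers.
- The arm moves only by the shell command python3 -m inch 'ROWS' [FORCE]. ROWS is JSON, a list of rows, each a list of 5 numbers: the closure, from 0 (fully open) to 1 (shut), then the shift along the tool's x, y, z in m, then the turn about the tool's z in degrees. A call has 1 to 5 rows; each row is the pose to reach, as a shift and turn from the pose commanded when the call began, along the tool's axes at that moment; what a row does not reach only later rows make up. A row lasts 1/12 s, in which the tool goes at most 41.7 mm and 7.16 degrees, less where a joint would pass 70% of its speed; a pose out of reach is approached as far as the arm can. A call with a gripper value outside its range is refused whole. The fingers move at their own pace and stop on an object; FORCE is the grip in N (left out, the last holds). Time passes only in rows, so rows that repeat a pose let the fingers close. It gives the time, the measured TCP pose, the force, the opening and the grip force at its end, in the units of the state.
- ctrl.get_state(): the state, without advancing time (a new reading comes with each control period).
- ctrl.read_camera(name): name is "scene" or "side" or "wrist"; returns a dict with "pixels" (480x640x3 uint8, red, green, blue), "depth" (480x640 float32, m along the optical axis (not along the pixel's ray), 0 where there is no reading), "fx", "fy", "cx", "cy" (pixels), "D" ([k1, k2, p1, p2, k3] as OpenCV has them; the pictures are not rectified), "xyz" and "rotation" of the camera in the world; the wrist camera has in their place "mount" (4x4, takes a point from camera to tool coordinates, whose origin is the TCP and whose axes are the flange's). Camera axes: x right, y down, z forward; pixel columns grow to the right and rows downward; lengths in m; the calibration is good to about 2 mm. A picture is of the moment at which its call begins: read the wrist's pose just before it.
- ctrl.sign_off(): hands the job in; it is judged then, once.
Trained networks look in a picture, given as the dict that the camera call returned (one of the last four; its "shot" number tells which), for a name from the list of things; names that differ only in an ending like _2 or _b are one class to them, and where a whole thing is asked for, a point or a joint stands for the part that bears it (a point fixed in the world has none). Each returns a list of dicts, best first, with "score" (0 to 1); they miss things now and then, are a little off and sometimes report something else, mostly with a low value. They report only what shows in the picture. A call takes as long as a camera call. They do not tell look-alikes from the thing itself.
- ctrl.spot_in(query, picture): "at" ([column, row] in pixels, amid what is visible of it).
- ctrl.tip_of(query, picture): "at" ([column, row] in pixels: a listed point, or the origin of a listed thing).
The state is a dict: "time": time; "qpos": joint angles; "dq": joint speeds; "joint_efforts": joint torques, N m; "eef_pos": TCP position; "tcp_rot": TCP orientation; "contact_force": force on the tool from outside, world axes, zero at the start; "wrist_torque": the same for the moment, N m; "opening": opening from 0.0 (shut) to 1.0 (fully open); "finger_force": force on a finger pad.
Only numpy, scipy, OpenCV 4.12 (cv2) and the standard library are available. Lean on these libraries where they do the work, as an engineer would, in place of code of your own. Each camera call takes 0.05 s, during which the arm holds its last target. There are 200 camera calls.

## Working session

There is one attempt and no reset: what is moved stays moved. The work goes in short steps, Python scripts to look and compute and a shell command to move; the robot and the scene stay as the last step left them, time stands still between calls to the robot, and variables do not carry over. Pictures are saved under pics/ and viewed, at most 10 in all, crops included, and the job is handed in when it is done.

```bash
mkdir -p pics; cat > h.py <<'E'
import numpy as np, cv2
from scipy.spatial.transform import Rotation as R
from plant import ctrl
def cam(name):
    s=ctrl.get_state(); p=ctrl.read_camera(name)
    if 'mount' in p:
        T=np.eye(4);T[:3,:3]=R.from_quat(s['tcp_rot']).as_matrix();T[:3,3]=s['eef_pos'];T=T@np.array(p['mount'])
    else:
        T=np.eye(4);r=np.array(p['rotation']);T[:3,:3]=r if r.shape==(3,3) else R.from_quat(r).as_matrix();T[:3,3]=p['xyz']
    p['T']=T;p['K']=np.array([[p['fx'],0,p['cx']],[0,p['fy'],p['cy']],[0,0,1.]]);return p
def ray(p,uv):
    n=cv2.undistortPoints(np.array([[uv]],float),p['K'],np.array(p['D'],float))[0,0]
    return p['T'][:3,3],p['T'][:3,:3]@np.array([n[0],n[1],1])
def atz(p,uv,z):
    o,d=ray(p,uv);return o+d*(z-o[2])/d[2]
def atd(p,uv):
    o,d=ray(p,uv);u,v=int(round(uv[0])),int(round(uv[1]));w=p['depth'][max(v-2,0):v+3,max(u-2,0):u+3];w=w[w>0]
    return o+d*np.median(w) if len(w) else None
def save(p,f):cv2.imwrite('pics/'+f,p['pixels'][:,:,::-1])
np.set_printoptions(precision=4,suppress=True)
E
python3 - <<'E'
from h import *
print(ctrl.get_state())
for c in ['scene','side','wrist']:
    p=cam(c);save(p,c+'0.png');print(c,p['T'][:3,3],p['T'][:3,2])
    for n in ['heel','bridge_end','plate_center','strap_toe','nut_top','fixture']:
        for r in ctrl.tip_of(n,p)[:2]:print(n,np.round(r['at']),round(r['score'],2),atd(p,r['at']))
E
```

```text
{'time': 0.0, 'qpos': array([ 0.994 ,  0.2872,  1.5782, -0.    ,  1.2786, -0.15  ]), 'dq': array([-0.0008, -0.002 , -0.0005, -0.0006,  0.0009,  0.0008]), 'joint_efforts': array([  0.0011, -40.5977, -29.2632,  -0.0001,   0.0059,  -0.    ]), 'eef_pos': array([0.279 , 0.6139, 0.2299]), 'tcp_rot': array([ 0.2118,  0.9773, -0.0011, -0.0004]), 'contact_force': array([ 0.5347, -0.4804,  0.9579]), 'wrist_torque': array([-0.0197, -0.0149, -0.0088]), 'finger_force': 0.0, 'opening': 0.9990479850557535}
scene [ 1.129  -0.3104  1.0366] [-0.4851  0.2983 -0.822 ]
heel [368. 273.] 0.64 [0.6833 0.0932 0.074 ]
bridge_end [371. 267.] 0.85 [0.6752 0.1064 0.08  ]
plate_center [350. 249.] 0.95 [0.5766 0.119  0.022 ]
plate_center [301. 214.] 0.93 [0.4049 0.0742 0.0146]
strap_toe [360. 260.] 0.69 [0.6243 0.1148 0.0382]
nut_top [366. 270.] 0.76 [0.6709 0.0957 0.0706]
side [-0.0459 -0.9952  0.896 ] [ 0.4334  0.6984 -0.5696]
heel [222. 238.] 0.56 [0.3596 0.2528 0.0218]
bridge_end [345. 216.] 0.8 [0.6759 0.0972 0.0735]
plate_center [314. 241.] 0.94 [0.5747 0.1009 0.0225]
plate_center [259. 270.] 0.91 [0.3883 0.0722 0.0159]
strap_toe [324. 234.] 0.9 [0.6158 0.1143 0.0241]
nut_top [344. 219.] 0.46 [0.6723 0.0957 0.0631]
fixture [321. 243.] 0.9 [0.5868 0.0824 0.02  ]
wrist [0.2059 0.6482 0.3748] [ 0.2856 -0.1292 -0.9496]
plate_center [265. 420.] 0.97 [0.2637 0.6059 0.3098]
plate_center [ 18. 419.] 0.67 [0.3804 0.0975 0.0161]
```

```bash
python3 - <<'E'
import cv2
a=cv2.imread('pics/scene0.png')[140:380,220:500];cv2.imwrite('pics/a.png',cv2.resize(a,None,fx=2.5,fy=2.5))
a=cv2.imread('pics/side0.png')[130:330,200:460];cv2.imwrite('pics/b.png',cv2.resize(a,None,fx=3,fy=3))
E
```

```text
(no output)
```

View pics/a.png

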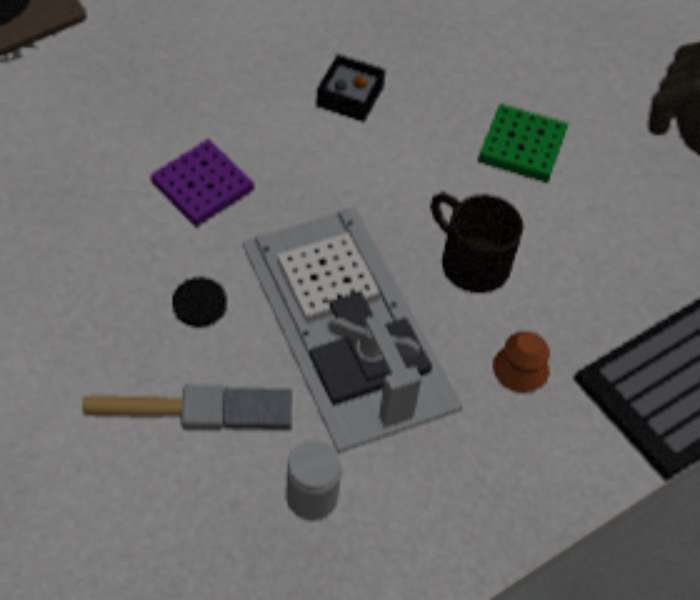

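View pics/b.png

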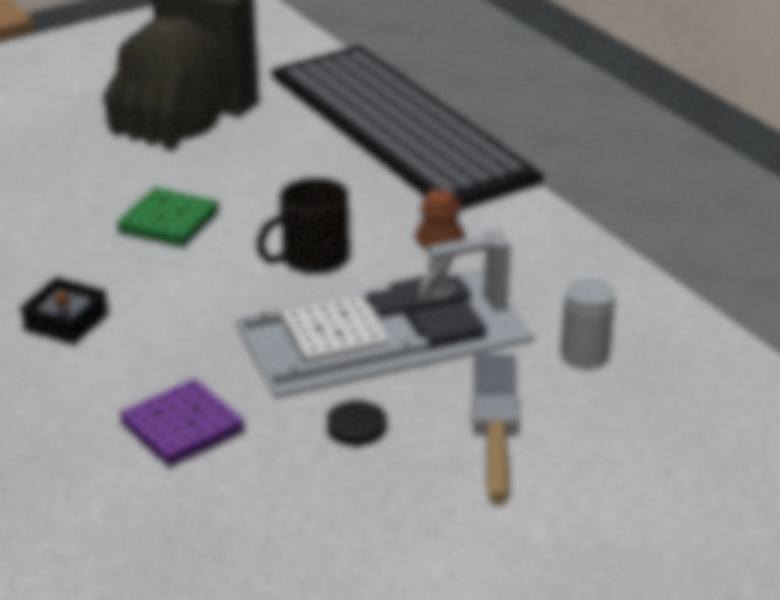

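The scene view shows the white plate at (351,249) in the channel, with the mouth towards the robot. The wings lie across the channel, around (354,270) to (386,280). The jug stands to the left of the fixture and the lens cap to the right. Next I'll compute the fixture pose from its base corners.

```bash
python3 - <<'E'
from h import *
p=cam('scene')
c=[(318,236.8),(362,224),(404.4,303.2),(356,320)]
P=[atz(p,u,.006) for u in c];print(np.array(P))
s=cam('side')
# crop b corners: (237,322),(275,393),(533,338)
for u in [(279,237.3),(291.7,261),(377.7,242.7)]:print(atz(s,u,.006))
for q in (p,s):
  for n,z in [('bridge_end',.075),('plate_center',.022),('strap_toe',.028),('nut_top',.068)]:
    print(n,[(atz(q,r['at'],z),round(r['score'],2)) for r in ctrl.tip_of(n,q)[:2]])
for n in ['jug','lens_cap','stone_knob','spray','brush','ring_box','screwdriver']:
    print(n,[(atd(p,r['at']),round(r['score'],2)) for r in ctrl.spot_in(n,p)[:1]])
st=ctrl.get_state();print(R.from_quat(st['tcp_rot']).as_matrix(), p['T'][:3,3])
print(np.array(cam('wrist')['mount']))
E
```

```text
[[0.4899 0.0758 0.006 ]
 [0.5173 0.1976 0.006 ]
 [0.7674 0.1461 0.006 ]
 [0.7419 0.0232 0.006 ]]
[0.5091 0.1909 0.006 ]
[0.4857 0.0706 0.006 ]
[0.7347 0.016  0.006 ]
bridge_end [(array([0.672 , 0.1009, 0.075 ]), 0.67)]
plate_center [(array([0.5836, 0.1157, 0.022 ]), 0.81), (array([0.4057, 0.0632, 0.022 ]), 0.71)]
strap_toe [(array([0.6136, 0.1143, 0.028 ]), 0.59)]
nut_top [(array([0.6826, 0.0959, 0.068 ]), 0.74)]
bridge_end [(array([0.6804, 0.1125, 0.075 ]), 0.89)]
plate_center [(array([0.5719, 0.0912, 0.022 ]), 0.94), (array([0.3819, 0.0524, 0.022 ]), 0.56)]
strap_toe [(array([0.6095, 0.0983, 0.028 ]), 0.82), (array([ 0.7441, -0.055 ,  0.028 ]), 0.37)]
nut_top [(array([0.6745, 0.0945, 0.068 ]), 0.52)]
jug [(array([0.6182, 0.2822, 0.0045]), 0.74)]
lens_cap [(array([0.5369, 0.002 , 0.0111]), 0.82)]
stone_knob [(array([0.7728, 0.2046, 0.0373]), 0.79)]
spray [(array([ 0.7795, -0.0395,  0.0709]), 0.62)]
brush [(array([ 0.6374, -0.0535,  0.0188]), 0.71)]
ring_box [(array([0.3713, 0.2874, 0.0178]), 0.56)]
screwdriver [(array([ 0.3541, -0.3155,  0.0231]), 0.71)]
[[-0.9103  0.4139 -0.    ]
 [ 0.4139  0.9103  0.    ]
 [ 0.      0.     -1.    ]] [ 1.129  -0.3104  1.0366]
[[ 0.0007 -0.9496 -0.3134  0.0809]
 [ 1.      0.0006  0.0006  0.0003]
 [-0.0004 -0.3134  0.9496 -0.1434]
 [ 0.      0.      0.      1.    ]]
```

```bash
python3 -m inch '[[0.6,-0.033,-0.021,0,0],[0.6,-0.066,-0.043,0,0],[0.6,-0.098,-0.064,0,0],[0.6,-0.131,-0.086,0,0],[0.6,-0.164,-0.107,0,0]]'
python3 -m inch '[[0.6,-0.033,-0.021,0,0],[0.6,-0.066,-0.043,0,0],[0.6,-0.098,-0.064,0,0],[0.6,-0.131,-0.086,0,0],[0.6,-0.164,-0.107,0,0]]'
python3 -m inch '[[0.6,-0.033,-0.021,0,0],[0.6,-0.066,-0.043,0,0],[0.6,-0.098,-0.064,0,0],[0.6,-0.131,-0.086,0,-6],[0.6,-0.164,-0.107,0,-12.7]]'
python3 -m inch '[[0.6,0,0,0,0],[0.6,0,0,0,0],[0.6,0,0,0,0]]'
python3 - <<'E'
from h import *
p=cam('wrist');save(p,'w1.png');s=ctrl.get_state();print(s['eef_pos'],R.from_quat(s['tcp_rot']).as_matrix()[:,0],s['opening'])
for n,z in [('heel',.0205),('bridge_end',.075),('plate_center',.022),('strap_toe',.028),('nut_top',.068),('fixture',0)]:
    print(n,[(np.round(r['at']),atz(p,r['at'],z),atd(p,r['at']),round(r['score'],2)) for r in ctrl.tip_of(n,p)[:2]])
E
```

```text
time: 2.37
eef_pos: [0.3849, 0.4477, 0.2315]
tcp_rot: [0.211, 0.977, 0.0, 0.0]
contact_force: [1.1, 0.0, -0.5]
opening: 0.4
finger_force: 0.0
time: 2.78
eef_pos: [0.4901, 0.2821, 0.2317]
tcp_rot: [0.212, 0.977, 0.0, 0.0]
contact_force: [1.0, 0.6, -0.6]
opening: 0.4
finger_force: 0.0
time: 3.2
eef_pos: [0.5951, 0.1167, 0.2316]
tcp_rot: [0.1, 0.995, 0.0, 0.0]
contact_force: [0.1, -0.0, 0.2]
opening: 0.394
finger_force: 0.0
time: 3.45
eef_pos: [0.5941, 0.1187, 0.2311]
tcp_rot: [0.103, 0.995, 0.0, -0.0]
contact_force: [-0.0, 0.5, -0.5]
opening: 0.398
finger_force: 0.0
[0.5938 0.1194 0.2312] [-0.979   0.2038  0.0007] 0.39912446271126334
heel [(array([321., 256.]), array([0.6494, 0.1053, 0.0205]), array([0.6427, 0.1068, 0.0381]), 0.88), (array([319., 228.]), array([0.6167, 0.1101, 0.0205]), array([0.6139, 0.1108, 0.0302]), 0.47)]
bridge_end [(array([322., 297.]), array([0.673 , 0.1013, 0.075 ]), array([0.6701, 0.102 , 0.0806]), 0.58)]
plate_center [(array([320., 188.]), array([0.5725, 0.1208, 0.022 ]), array([0.5723, 0.1208, 0.0229]), 0.92), (array([236.,   8.]), array([0.3952, 0.0797, 0.022 ]), array([0.3936, 0.079 , 0.0174]), 0.7)]
strap_toe [(array([322., 227.]), array([0.6142, 0.1136, 0.028 ]), array([0.6155, 0.1133, 0.0234]), 0.65)]
nut_top [(array([320., 301.]), array([0.6805, 0.0983, 0.068 ]), array([0.6726, 0.1001, 0.0827]), 0.73)]
fixture [(array([323., 215.]), array([0.6077, 0.1165, 0.    ]), array([0.6021, 0.1177, 0.0226]), 0.94)]
```

View pics/w1.png

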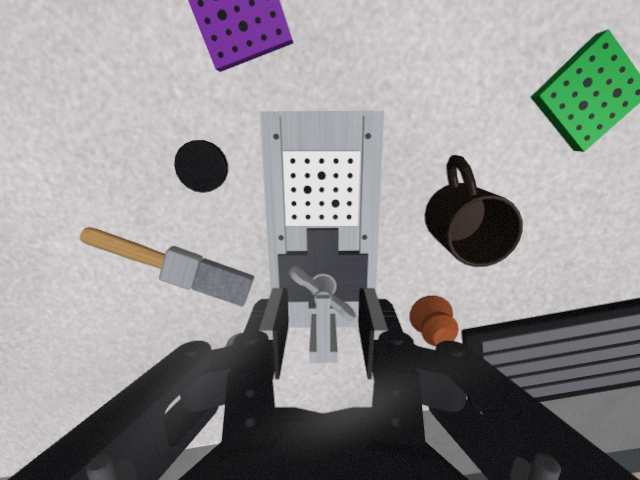

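The wrist view shows fixture x pointing down in the image. The white plate spans columns 283–360 and rows 151–227, the heel edge is near row 254, and the nut is at (323,287). One wing tip is at (295,272) and the other at (352,318).

```bash
cat >> h.py <<'E'
E
python3 - <<'E'
from h import *
p=cam('wrist')
a,b=atz(p,(260.5,111),.006),atz(p,(384,111),.006);print(a,b,np.linalg.norm(a-b))
d=b-a;yaw=np.arctan2(d[1],d[0])-np.pi/2;f=np.array([np.cos(yaw),np.sin(yaw)]);print('yaw',yaw,'orig',(a+b)[:2]/2+.115*f)
h1,h2=atz(p,(278,253.5),.0205),atz(p,(369,253.5),.0205);print('heel',h1,h2,(h1+h2)[:2]/2-.04*f)
g=cv2.cvtColor(p['pixels'],cv2.COLOR_RGB2HSV);m=((g[...,2]>200)&(g[...,1]<25)).astype(np.uint8);m[:140]=0;m[235:]=0;m[:,:275]=0;m[:,368:]=0
m=cv2.morphologyEx(m,cv2.MORPH_CLOSE,np.ones((9,9)));r=cv2.minAreaRect(max(cv2.findContours(m,0,2)[0],key=cv2.contourArea));print(r)
o=np.array([.611,.1138]);yaw=-.206;F=np.array([[np.cos(yaw),np.sin(yaw)],[-np.sin(yaw),np.cos(yaw)]])
for q in [(321.5,151),(321.5,227),r[0]]:print('plate',F@(atz(p,q,.022)[:2]-o))
for q in [(295,270),(352,318),(323,284)]:print('nut',F@(atz(p,q,.068)[:2]-o))
print('tcp',F@(ctrl.get_state()['eef_pos'][:2]-o))
E
```

```text
[0.4841 0.0763 0.006 ] [0.5101 0.2025 0.006 ] 0.12890824581315047
yaw -0.20306208858037822 orig [0.6097 0.1162]
heel [0.6372 0.0587 0.0205] [0.6583 0.1609 0.0205] [0.6085 0.1178]
((320.5, 188.0), (74.0, 77.0), 90.0)
plate [-0.0772  0.0011]
plate [0.0047 0.0012]
plate [-0.0388  0.0001]
nut [ 0.0365 -0.0253]
nut [0.0919 0.0339]
nut [0.052 0.003]
tcp [-0.0177  0.002 ]
```

```bash
python3 -m inch '[[0.6,0.035,0,0.005,0],[0.6,0.07,0,0.02,0],[0.6,0.088,0,0.05,0],[0.6,0.088,0,0.09,0],[0.6,0.088,0,0.13,0]]'
python3 -m inch '[[0.6,0,0,0.035,0],[0.6,0,0,0.065,0],[0.6,0,0,0.082,0],[0.6,0,0,0.092,0],[0.6,0,0,0.092,0]]'
python3 -m inch '[[0.6,-0.005,0,0,0],[0.6,-0.01,0,0,0],[0.6,-0.015,0,0,0],[0.6,-0.02,0,0,0],[0.6,-0.025,0,0,0]]'
```

```text
time: 4.27
eef_pos: [0.5082, 0.1373, 0.1018]
tcp_rot: [0.102, 0.995, 0.0, 0.002]
contact_force: [1.4, -0.9, -0.6]
opening: 0.395
finger_force: 0.0
time: 4.68
eef_pos: [0.5064, 0.1365, 0.0071]
tcp_rot: [0.102, 0.995, -0.0, -0.002]
contact_force: [-0.3, -0.4, 0.5]
opening: 0.4
finger_force: 0.0
time: 5.1
eef_pos: [0.5335, 0.1314, 0.0104]
tcp_rot: [0.102, 0.995, 0.0, 0.0]
contact_force: [-1.7, 0.1, 0.9]
opening: 0.403
finger_force: 1.2
```

```bash
python3 -m inch '[[0.6,-0.005,0,0,0],[0.6,-0.01,0,0,0],[0.6,-0.015,0,0,0],[0.6,-0.018,0,0,0],[0.6,-0.02,0,0,0]]'
python3 -m inch '[[0.6,-0.0015,0,0,0],[0.6,-0.003,0,0,0],[0.6,-0.0045,0,0,0],[0.6,-0.006,0,0,0],[0.6,-0.006,0,0,0]]'
python3 - <<'E'
from h import *
p=cam('wrist')
for n,z in [('heel',.0205),('plate_center',.022),('strap_toe',.028)]:
    print(n,[(np.round(r['at']),atz(p,r['at'],z),round(r['score'],2)) for r in ctrl.tip_of(n,p)[:2]])
E
```

```text
time: 5.52
eef_pos: [0.5527, 0.1272, 0.0093]
tcp_rot: [0.102, 0.995, -0.0, -0.0]
contact_force: [-1.5, 1.0, 0.3]
opening: 0.403
finger_force: 1.2
time: 5.93
eef_pos: [0.5585, 0.126, 0.0092]
tcp_rot: [0.102, 0.995, 0.0, 0.0]
contact_force: [0.0, 0.9, -0.1]
opening: 0.403
finger_force: 0.4
heel []
plate_center [(array([319., 393.]), array([0.6001, 0.1158, 0.022 ]), 0.8)]
strap_toe []
```

```bash
for i in 1 2 3; do python3 -m inch '[[0.6,-0.001,0,0,0],[0.6,-0.002,0,0,0],[0.6,-0.003,0,0,0],[0.6,-0.003,0,0,0]]' | grep -E "pos|force"; done
```

```text
eef_pos: [0.5598, 0.1257, 0.0091]
contact_force: [-5.4, 1.4, 3.4]
finger_force: 2.7
eef_pos: [0.5598, 0.1257, 0.0086]
contact_force: [-12.4, 2.6, 7.8]
finger_force: 6.0
eef_pos: [0.5598, 0.1257, 0.0083]
contact_force: [-17.5, 5.4, 12.9]
finger_force: 9.2
```

```bash
python3 -m inch '[[0.6,0.007,0,0,0],[0.6,0.02,0,0,0],[0.6,0.022,0,-0.02,0],[0.6,0.022,0,-0.06,0],[0.6,0.022,0,-0.1,0]]'
python3 -m inch '[[1,0,0,-0.04,0],[1,-0.01,0,-0.08,0],[1,-0.03,0,-0.11,0],[1,-0.05,0,-0.12,0],[1,-0.05,0,-0.12,0]]'
python3 - <<'E'
from h import *
p=cam('wrist');save(p,'w2.png');s=ctrl.get_state();print(s['eef_pos'])
f=np.array([np.cos(-.204),np.sin(-.204)]);F=np.array([f,[-f[1],f[0]]])
for n,z in [('heel',.0205),('bridge_end',.075),('plate_center',.022),('strap_toe',.028),('nut_top',.068)]:
    print(n,[(np.round(r['at']),F@(atz(p,r['at'],z)[:2]-[.610,.1155]),round(r['score'],2)) for r in ctrl.tip_of(n,p)[:2]])
print('tcp',F@(s['eef_pos'][:2]-[.610,.1155]))
E
```

```text
time: 7.55
eef_pos: [0.5442, 0.1286, 0.1087]
tcp_rot: [0.102, 0.995, -0.0, -0.001]
contact_force: [1.3, 0.5, 0.7]
opening: 0.402
finger_force: 0.0
time: 7.97
eef_pos: [0.5999, 0.1176, 0.2355]
tcp_rot: [0.103, 0.995, 0.001, 0.007]
contact_force: [-0.7, -0.5, -0.5]
opening: 0.0
finger_force: 0.0
[0.5972 0.118  0.2322]
heel [(array([323., 246.]), array([0.0401, 0.0009]), 0.66)]
bridge_end [(array([321., 285.]), array([ 0.0621, -0.0007]), 0.95), (array([321., 215.]), array([-0.0118, -0.0005]), 0.73)]
plate_center [(array([237.,   0.]), array([-0.2007, -0.0773]), 0.93), (array([588.,  81.]), array([-0.133 ,  0.2621]), 0.89)]
strap_toe [(array([323., 218.]), array([0.004 , 0.0008]), 0.81), (array([200., 156.]), array([-0.0624, -0.1253]), 0.4)]
nut_top [(array([321., 288.]), array([ 0.0693, -0.0014]), 0.96)]
tcp [-0.0131 -0.0002]
```

View pics/w2.png

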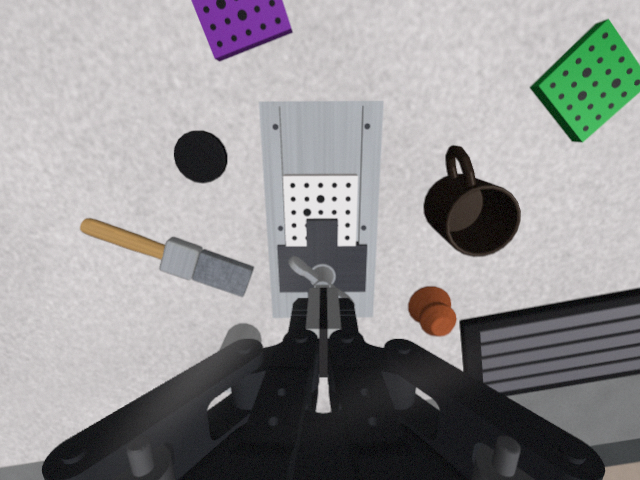

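The wrist view shows the plate flush with the heel at row 246 and under the strap. The near-left wing tip is at (295,263) and the hub is near (322,273). The tracked points agree with the fixture frame, so I'll start the first stroke.

```bash
python3 -m inch '[[1,-0.035,-0.012,0,0],[1,-0.07,-0.024,0,0],[1,-0.092,-0.032,0.02,0],[1,-0.092,-0.032,0.05,0],[1,-0.092,-0.032,0.08,0]]'
python3 -m inch '[[1,0,0,0,0],[1,0,0,0.03,0],[1,0,0,0.06,0],[1,0,0,0.08,0],[1,0,0,0.098,0]]'
python3 -m inch '[[1,0,0,0,0],[1,0,0,0,0]]'
python3 -m inch '[[1,0.0114,-0.001,0,0],[1,0.0224,0.002,0,0],[1,0.0318,0.0086,0,0],[1,0.0318,0.0086,0,0]]'
python3 - <<'E'
from h import *
p=cam('wrist');save(p,'w3.png');s=ctrl.get_state()
f=np.array([np.cos(-.204),np.sin(-.204)]);F=np.array([f,[-f[1],f[0]]]);print('tcp',F@(s['eef_pos'][:2]-[.610,.1155]),s['eef_pos'][2])
E
```

```text
time: 8.68
eef_pos: [0.6789, 0.0676, 0.1484]
tcp_rot: [0.103, 0.995, 0.0, 0.001]
contact_force: [-0.9, 0.1, -0.8]
opening: -0.003
finger_force: 0.0
time: 9.1
eef_pos: [0.6768, 0.069, 0.0502]
tcp_rot: [0.102, 0.995, -0.0, -0.001]
contact_force: [0.8, -0.4, -0.4]
opening: -0.002
finger_force: 0.0
time: 9.27
eef_pos: [0.6771, 0.0689, 0.051]
tcp_rot: [0.102, 0.995, -0.0, -0.001]
contact_force: [0.6, -0.4, 1.2]
opening: -0.002
finger_force: 0.0
time: 9.6
eef_pos: [0.6487, 0.0846, 0.0539]
tcp_rot: [0.102, 0.995, 0.0, 0.001]
contact_force: [-0.0, 0.2, -0.4]
opening: 0.001
finger_force: 0.2
tcp [ 0.0443 -0.0227] 0.05342444784743405
```

View pics/w3.png

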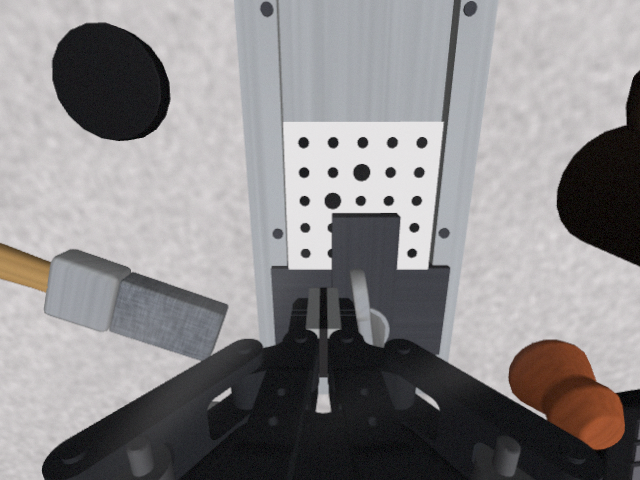

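The finger is pushing the wing. It now points at the robot, near (360,290), and is turning clockwise. I'll finish the stroke, then cross over the bridge.

```bash
python3 -m inch '[[1,0.0042,0.0088,0,0],[1,0.0072,0.0198,0,0],[1,0.0062,0.0312,0,0],[1,0.0013,0.0416,0,0],[1,-0.0068,0.0497,0,0]]'
python3 -m inch '[[1,-0.0104,0.0049,0,0],[1,-0.0218,0.0059,0,0],[1,-0.0274,0.0049,0,0],[1,-0.030,0.004,0,0]]'
python3 -m inch '[[1,0.008,0,0,0],[1,0.008,0,-0.03,0],[1,0.008,0,-0.06,0],[1,0.008,0,-0.06,0]]'
python3 - <<'E'
from h import *
p=cam('wrist');save(p,'w4.png');s=ctrl.get_state()
f=np.array([np.cos(-.204),np.sin(-.204)]);F=np.array([f,[-f[1],f[0]]]);print('tcp',F@(s['eef_pos'][:2]-[.610,.1155]),s['eef_pos'][2])
p=cam('scene')['pixels'][200:350,300:460,::-1];cv2.imwrite('pics/s4.png',cv2.resize(p,None,fx=4,fy=4,interpolation=2))
E
```

```text
time: 10.07
eef_pos: [0.6642, 0.1328, 0.0504]
tcp_rot: [0.102, 0.995, 0.0, -0.002]
contact_force: [-2.4, -1.7, 0.5]
opening: -0.002
finger_force: 1.0
time: 10.4
eef_pos: [0.6955, 0.13, 0.0503]
tcp_rot: [0.102, 0.995, 0.001, -0.001]
contact_force: [-1.7, 1.1, -0.3]
opening: 0.001
finger_force: 1.0
time: 10.73
eef_pos: [0.6917, 0.1307, 0.1194]
tcp_rot: [0.102, 0.995, 0.001, 0.007]
contact_force: [2.4, 0.2, 2.4]
opening: -0.001
finger_force: 0.0
tcp [0.076  0.0311] 0.11712430423583554
```

View pics/w4.png

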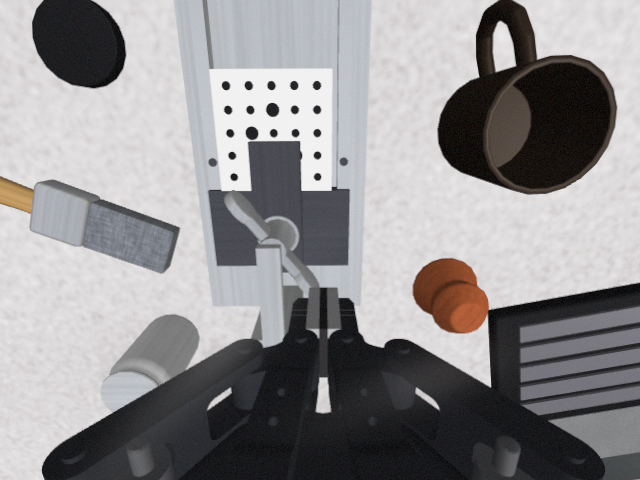

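The wings are back near their starting orientation, at (232,198) and (312,290), so that stroke was about half a turn. On to the second one.

```bash
python3 -m inch '[[1,0,-0.02,0,0],[1,-0.002,-0.042,0,0],[1,-0.003,-0.063,0,0],[1,-0.003,-0.063,0,0],[1,-0.003,-0.063,0.02,0]]'
python3 -m inch '[[1,0,0,0.02,0],[1,0,0,0.036,0],[1,0,0,0.042,0],[1,0,0,0.042,0]]'
python3 -m inch '[[1,0.0114,-0.001,0,0],[1,0.0224,0.002,0,0],[1,0.0318,0.0086,0,0],[1,0.0384,0.018,0,0],[1,0.0414,0.029,0,0]]'
python3 -m inch '[[1,-0.001,0.0114,0,0],[1,-0.006,0.0218,0,0],[1,-0.014,0.030,0,0],[1,-0.0244,0.0348,0,0],[1,-0.0358,0.0358,0,0]]'
python3 -m inch '[[1,-0.004,-0.0005,0,0],[1,-0.008,-0.001,0,0]]'
python3 -m inch '[[1,0.008,0,0,0],[1,0.008,0,-0.03,0],[1,0.008,0,-0.06,0],[1,0.008,0,-0.06,0]]'
python3 - <<'E'
from h import *
p=cam('wrist');save(p,'w5.png');s=ctrl.get_state()
f=np.array([np.cos(-.204),np.sin(-.204)]);F=np.array([f,[-f[1],f[0]]]);print('tcp',F@(s['eef_pos'][:2]-[.610,.1155]),s['eef_pos'][2])
E
```

```text
time: 11.25
eef_pos: [0.68, 0.0668, 0.0948]
tcp_rot: [0.103, 0.995, 0.0, 0.004]
contact_force: [1.8, 0.1, 1.1]
opening: -0.002
finger_force: 0.0
time: 11.58
eef_pos: [0.6754, 0.0684, 0.0459]
tcp_rot: [0.102, 0.995, -0.0, -0.003]
contact_force: [-0.3, -0.3, -0.1]
opening: 0.001
finger_force: 0.0
time: 12.0
eef_pos: [0.6428, 0.105, 0.0501]
tcp_rot: [0.102, 0.995, -0.001, 0.0]
contact_force: [0.1, -3.8, -0.3]
opening: 0.001
finger_force: 1.2
time: 12.42
eef_pos: [0.6848, 0.1351, 0.0485]
tcp_rot: [0.102, 0.995, 0.0, -0.002]
contact_force: [-2.5, -0.1, 0.0]
opening: -0.0
finger_force: 1.3
time: 12.58
eef_pos: [0.6929, 0.1313, 0.0485]
tcp_rot: [0.102, 0.995, 0.001, -0.001]
contact_force: [-3.7, 0.7, -0.9]
opening: 0.003
finger_force: 1.1
time: 12.92
eef_pos: [0.6894, 0.132, 0.1174]
tcp_rot: [0.102, 0.995, 0.001, 0.007]
contact_force: [1.1, 0.4, 2.6]
opening: 0.003
finger_force: 0.0
tcp [0.0735 0.0319] 0.11512649698048161
```

View pics/w5.png

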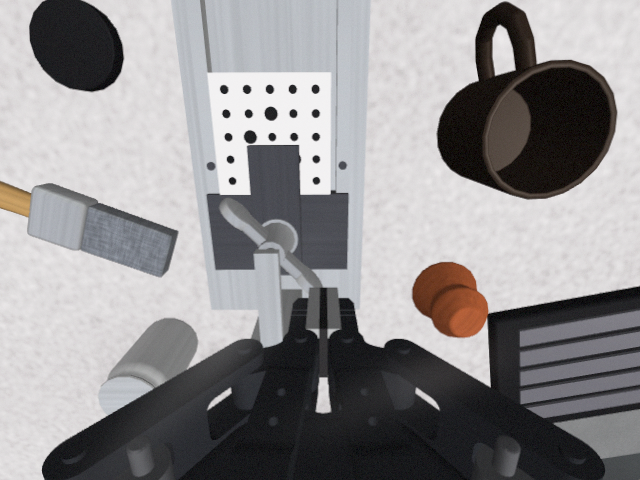

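Another half turn done, with the wings at (225,203) and (315,285). The stop may come during this stroke, so I'll use small steps and watch the force.

```bash
python3 -m inch '[[1,0,-0.02,0,0],[1,-0.002,-0.042,0,0],[1,-0.005,-0.064,0,0],[1,-0.005,-0.064,0,0],[1,-0.005,-0.064,0.02,0]]' | grep -E "pos|contact"
python3 -m inch '[[1,0,0,0.02,0],[1,0,0,0.034,0],[1,0,0,0.041,0],[1,0,0,0.041,0]]'| grep -E "pos|contact"
python3 -m inch '[[1,0.006,-0.001,0,0],[1,0.0114,-0.001,0,0],[1,0.017,0.0005,0,0],[1,0.0224,0.002,0,0],[1,0.0224,0.002,0,0]]'| grep -E "pos|contact"
python3 -m inch '[[1,0.005,0.003,0,0],[1,0.0094,0.0066,0,0],[1,0.0094,0.0066,0,0]]'| grep -E "pos|contact"
```

```text
eef_pos: [0.68, 0.0667, 0.0936]
contact_force: [1.0, 0.3, 1.2]
eef_pos: [0.6751, 0.0683, 0.0453]
contact_force: [-0.7, 0.1, -0.2]
eef_pos: [0.6554, 0.0747, 0.0496]
contact_force: [0.6, -0.6, 0.8]
eef_pos: [0.6469, 0.0835, 0.0484]
contact_force: [-0.1, -1.3, 0.5]
```

```bash
python3 -m inch '[[1,0.0035,0.005,0,0],[1,0.006,0.0094,0,0],[1,0.006,0.0094,0,0]]'| grep -E "pos|contact"
python3 -m inch '[[1,0.002,0.0055,0,0],[1,0.002,0.011,0,0],[1,0.002,0.011,0,0]]'| grep -E "pos|contact"
python3 -m inch '[[1,0,0.0055,0,0],[1,-0.001,0.0114,0,0],[1,-0.001,0.0114,0,0]]'| grep -E "pos|contact"
```

```text
eef_pos: [0.6431, 0.094, 0.048]
contact_force: [0.5, -1.4, 0.8]
eef_pos: [0.6438, 0.1053, 0.048]
contact_force: [0.1, -1.1, 0.1]
eef_pos: [0.6474, 0.1165, 0.0481]
contact_force: [-0.4, -0.1, -0.7]
```

```bash
python3 -m inch '[[1,-0.002,0.0055,0,0],[1,-0.005,0.0104,0,0],[1,-0.005,0.0104,0,0]]'| grep -E "pos|contact"
python3 -m inch '[[1,-0.004,0.004,0,0],[1,-0.008,0.0081,0,0],[1,-0.008,0.0081,0,0]]'| grep -E "pos|contact"
python3 -m inch '[[1,-0.005,0.0025,0,0],[1,-0.0104,0.0049,0,0],[1,-0.0104,0.0049,0,0]]'| grep -E "pos|contact"
python3 -m inch '[[1,-0.005,0.0005,0,0],[1,-0.011,0.001,0,0],[1,-0.011,0.001,0,0]]'| grep -E "pos|contact"
```

```text
eef_pos: [0.6549, 0.1254, 0.0483]
contact_force: [-0.3, -0.5, 0.4]
eef_pos: [0.6648, 0.1314, 0.0484]
contact_force: [-1.3, -0.2, -0.5]
eef_pos: [0.676, 0.1336, 0.0483]
contact_force: [-1.6, -0.5, -0.6]
eef_pos: [0.6869, 0.1321, 0.0483]
contact_force: [-1.6, 0.1, -0.8]
```

```bash
python3 -m inch '[[1,-0.004,-0.0005,0,0],[1,-0.008,-0.001,0,0],[1,-0.008,-0.001,0,0]]'| grep -E "pos|contact"
python3 -m inch '[[1,0.008,0,0,0],[1,0.008,0,-0.03,0],[1,0.008,0,-0.06,0],[1,0.008,0,-0.06,0]]'| grep -E "pos|contact"
python3 -m inch '[[1,0,-0.02,0,0],[1,-0.002,-0.042,0,0],[1,-0.005,-0.064,0,0],[1,-0.005,-0.064,0,0],[1,-0.005,-0.064,0.02,0]]' | grep -E "pos|contact"
python3 -m inch '[[1,0,0,0.02,0],[1,0,0,0.034,0],[1,0,0,0.042,0],[1,0,0,0.042,0]]'| grep -E "pos|contact"
python3 -m inch '[[1,0.006,-0.001,0,0],[1,0.0114,-0.001,0,0],[1,0.017,0.0005,0,0],[1,0.0224,0.002,0,0],[1,0.0224,0.002,0,0]]'| grep -E "pos|contact"
```

```text
eef_pos: [0.6942, 0.1294, 0.0482]
contact_force: [-2.5, 2.4, -0.9]
eef_pos: [0.6908, 0.1312, 0.1169]
contact_force: [1.5, 0.1, 2.0]
eef_pos: [0.6819, 0.0659, 0.0942]
contact_force: [1.5, 0.1, 1.6]
eef_pos: [0.6762, 0.0678, 0.0437]
contact_force: [-0.4, 0.2, 0.5]
eef_pos: [0.6577, 0.0734, 0.0483]
contact_force: [3.4, -3.1, -1.1]
```

```bash
python3 -m inch '[[1,0.0025,0.0015,0,0],[1,0.005,0.003,0,0],[1,0.005,0.003,0,0]]'| grep -E "pos|contact"
python3 -m inch '[[1,0.002,0.0018,0,0],[1,0.0044,0.0036,0,0],[1,0.0044,0.0036,0,0]]'| grep -E "pos|contact"
```

```text
eef_pos: [0.6568, 0.0741, 0.0488]
contact_force: [11.2, -11.1, -4.9]
eef_pos: [0.6565, 0.0748, 0.0492]
contact_force: [17.7, -20.4, -10.6]
```

```bash
python3 -m inch '[[1,0.0015,0.0015,0,0],[1,0.003,0.003,0,0],[1,0.003,0.003,0,0],[1,0.003,0.003,0,0],[1,0.003,0.003,0,0]]'| grep -E "pos|contact"
python3 -m inch '[[1,-0.004,-0.004,0,0],[1,-0.010,-0.008,0,0],[1,-0.020,-0.010,0,0],[1,-0.022,-0.010,0,0]]'| grep -E "pos|contact"
python3 -m inch '[[1,0.004,0.001,0,0],[1,0.008,0.002,0,0],[1,0.012,0.002,0,0],[1,0.012,0.002,0,0],[1,0.012,0.002,0,0]]'| grep -E "pos|contact"
python3 -m inch '[[1,0.001,0.0005,0,0],[1,0.002,0.001,0,0],[1,0.003,0.0015,0,0],[1,0.003,0.0015,0,0],[1,0.003,0.0015,0,0]]'| grep -E "pos|contact"
```

```text
eef_pos: [0.6563, 0.0754, 0.0493]
contact_force: [22.8, -26.2, -13.4]
eef_pos: [0.6665, 0.0711, 0.0471]
contact_force: [0.2, -0.2, -0.2]
eef_pos: [0.6574, 0.0741, 0.048]
contact_force: [9.1, -8.4, -2.2]
eef_pos: [0.6569, 0.0743, 0.0484]
contact_force: [13.3, -12.8, -5.3]
```

The finger meets the wing at the same place after backing off, so the nut holds at its stop. I'll retreat and check.

```bash
python3 -m inch '[[1,-0.008,-0.004,0,0],[1,-0.016,-0.008,0,0],[1,-0.016,-0.008,-0.02,0],[1,-0.016,-0.008,-0.06,0],[1,-0.016,-0.008,-0.1,0]]'| grep -E "pos|contact"
python3 -m inch '[[1,0.03,0.01,-0.03,0],[1,0.06,0.02,-0.06,0],[1,0.09,0.03,-0.08,0],[1,0.09,0.03,-0.08,0],[1,0.09,0.03,-0.08,0]]'| grep -E "pos|contact"
python3 - <<'E'
from h import *
p=cam('wrist');cv2.imwrite('pics/w6.png',cv2.resize(p['pixels'][90:330,200:460,::-1],None,fx=2.3,fy=2.3))
s=ctrl.get_state();f=np.array([np.cos(-.204),np.sin(-.204)]);F=np.array([f,[-f[1],f[0]]]);print(s['time'],'tcp',F@(s['eef_pos'][:2]-[.610,.1155]))
for n,z in [('heel',.0205),('strap_toe',.022),('nut_top',.062)]:
    print(n,[(np.round(r['at']),F@(atz(p,r['at'],z)[:2]-[.610,.1155]),atd(p,r['at'])[2],round(r['score'],2)) for r in ctrl.tip_of(n,p)[:2]])
pc=[r['at'] for r in ctrl.spot_in('plate_center',p)[:3]];print(pc)
# strap top / plate top heights
for x,y in [(.015,0),(.03,0),(.05,0.01),(.05,-.01),(-.02,0),(-.02,.025)]:
    w=np.r_[np.array([.610,.1155])+F.T@[x,y],.031 if x>0 else .022];c=np.linalg.inv(p['T'])@np.r_[w,1]
    q=cv2.projectPoints(c[:3].reshape(1,1,3),np.zeros(3),np.zeros(3),p['K'],np.array(p['D'],float))[0][0,0];print(x,y,atd(p,q)[2])
E
```

```text
eef_pos: [0.6628, 0.0682, 0.1441]
contact_force: [0.4, 0.7, 1.0]
eef_pos: [0.5827, 0.1166, 0.2284]
contact_force: [0.2, 0.1, -0.3]
20.85 tcp [-0.0268 -0.0052]
heel [(array([328., 263.]), array([0.0389, 0.0019]), np.float64(0.03124828499916049), 0.88)]
strap_toe [(array([326., 234.]), array([ 0.003 , -0.0003]), np.float64(0.022876985011821782), 0.71)]
nut_top []
[[324.9, 221.5], [241.0, 31.1], [592.0, 102.8]]
0.015 0 0.031147383335387635
0.03 0 0.03158579765412878
0.05 0.01 0.031175887444630346
0.05 -0.01 0.0313801057359126
-0.02 0 0.022593809080493354
-0.02 0.025 0.022940101668452062
```

View pics/w6.png

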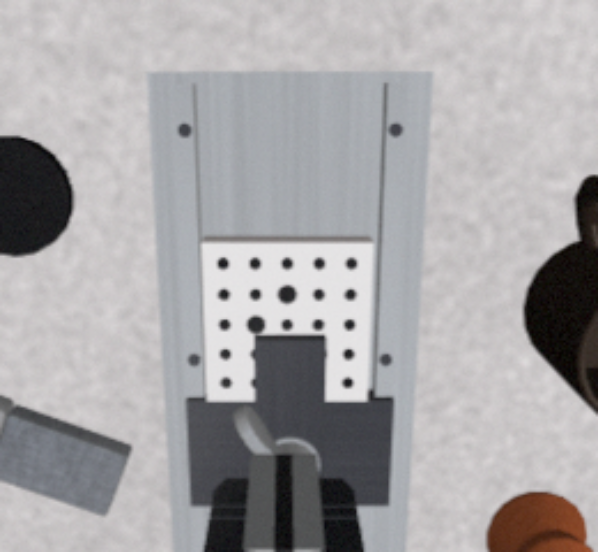

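The view shows the plate flush and square against the heel (crop row 402). The strap lies on it, with its top about 9 mm above the plate, and the gripper is clear.

```bash
python3 -c "
from plant import ctrl
print(ctrl.sign_off())"
```

```text
the job is handed in; nothing more can be done
None
```

I handed the job in at about 21 s: the plate is flush against the heel block, the wing nut is turned to what feels like its hard stop, the strap is down on the plate, and the arm is clear. The sign-off returned no verdict, so I inferred the stop from rising push force and the strap's position from camera depth.

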